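# Stack the pigment jars and needle tins after class

### The arm

A 6-joint arm with a two-finger parallel gripper is mounted at the origin on the work surface. World frame = base frame: x ahead of the robot, y to its left, z up, the work surface at z = 0. Lengths are in mm, angles in rad, forces in N, time in s.
With the tool pointing down it reaches from about 400 to 925 mm from the base axis. Payload 12.5 kg.
Tool frame: the origin (TCP) lies on the mounting face of the last link; the fingertips stand 190 mm ahead of it and the grasp point (between the pads) lies 171 mm ahead of it; x points along the fingers, y is the direction in which the jaws open and shut, and the axes are right-handed (so a half turn about x gives the same grasp; the last joint's range is limited). The gripper opens to 95 mm and grips with 3 to 60 N. Pads are 20 mm wide; open, the fingers measure 119 mm over their backs; the gripper's body (75 mm by 180 mm) begins 59 mm behind the grasp point.
Start: joints at [0.997, 0.491, 1.559, -0, 1.092, -0.106], TCP at [281.805, 557.863, 404.761] pointing down, gripper open.
Joint ranges: [-3.1, 3.1], [-0.84, 2.19], [0.05, 2.79], [-1.13, 4.28], [0.06, 2.93], [-2.69, 2.69]. Speed limits (rad/s): [2.22, 2.22, 2.79, 3.14, 3.14, 3.14].

### API

Orientations are given as [roll, pitch, yaw] about the fixed x, y, z axes, in that order (R = Rz(yaw) Ry(pitch) Rx(roll)).
In Python, from cell import env, eyes gives the robot as it stands. The module is installed in compiled form; this text tells all that it offers.
- The arm moves only by the tool jog_arm, never from a script. Its argument "deltas" is one flat list of numbers, 7 for each row, row after row: the shift along the tool's x, y, z in mm, then the turn, a rotation vector about the tool's x, y, z in rad, then the opening, from 0 (shut) to 1 (fully open). A call has 1 to 10 rows; each row shifts and turns the pose as measured when the row begins, along the tool's axes as they then stand; what a row does not reach is not made up. A row lasts 1/8 s, in which the tool goes at most 62.5 mm and 10.7 degrees, less where a joint would pass 70% of its speed; a pose out of reach is approached as far as the arm can. A call is refused whole if a number of a shift passes 62.5 or a number of a turn 0.188, either way. A call with a gripper value outside its range is refused whole. The fingers move at their own pace and stop on an object; the grip force is fixed at half the most. Time passes only in rows, so rows that do not move let the fingers close. It gives the time, the measured TCP pose, the force and the opening at its end, in the units of the state.
- env.state(): the state, without advancing time (a new reading comes with each control period).
- eyes.read_camera(name): name is "scene" or "top"; returns a dict with "image" (420x560x3 uint8, red, green, blue), "fovy" (degrees; the focal length in pixels is half the picture's height over the tangent of half this angle, whatever the lens; pixels are square), "cx", "cy" (the principal point, pixels), "world_from_camera" (4x4, takes a point from camera to world coordinates). Camera axes: x right, y up, looking along -z (the intrinsics and any distortion apply to the point x, -y, -z); pixel columns grow to the right and rows downward; lengths in mm; the calibration is good to about 2 mm. A picture is of the moment at which its call begins. There is no depth.
- env.job_done(): hands the job in, once; it reports no verdict.
The state is a dict: "t": time; "joints": joint angles; "qvel": joint speeds; "tau": joint torques, N m; "eef_pos": TCP position; "tcp_rot": TCP orientation; "ft_force": force on the tool from outside, world axes, zero at the start; "moment": the same for the moment, N m; "opening": opening from 0.0 (shut) to 1.0 (fully open).
Only numpy, scipy, OpenCV 4.12 (cv2) and the standard library are available. Lean on these libraries where they do the work, as an engineer would, in place of code of your own. Each camera call takes 0.05 s, during which the arm holds its last target.

### The job

Class is over: stack the three round pigment jars in the middle of the round cork coaster, widest at the bottom, middle one next, narrowest on top, and stack the two square needle tins in the middle of the square cork coaster, larger one below, smaller one on top, with their sides lined up with the coaster's sides. Centre each piece on the one below it, keep them all upright, and leave the bottle, the power supply and the ink-cup tray where they are.

Things in the scene. Friction and masses are not known exactly. Their poses are not given: they have to be found in the camera images.
- jar_wide: Widest of three round screw-lid pigment jars, white body and plain aluminium lid with a flat top, closed: 62 mm diameter, 38 mm high over all, straight-sided, about 110 g. Loose, upright on the table at the start. Origin at the centre of its underside, z up.
- jar_mid: Middle of three round screw-lid pigment jars, white body and plain aluminium lid with a flat top, closed: 50 mm diameter, 38 mm high over all, straight-sided, about 80 g. Loose, upright on the table at the start. Origin at the centre of its underside, z up.
- jar_narrow: Narrowest of three round screw-lid pigment jars, white body and plain aluminium lid with a flat top, closed: 38 mm diameter, 40 mm high over all, straight-sided, about 50 g. Loose, upright on the table at the start. Origin at the centre of its underside, z up.
- tin_large: Larger of two square aluminium needle tins with flat lids, closed: 58 x 58 mm, 36 mm high, about 100 g. Loose, upright on the table at the start, at any yaw. Origin at the centre of its underside, z up. x and y run along its sides.
- tin_small: Smaller of two square aluminium needle tins with flat lids, closed: 42 x 42 mm, 36 mm high, about 60 g. Loose, upright on the table at the start, at any yaw. Origin at the centre of its underside, z up. x and y run along its sides.
- round_stand: Round flat cork coaster, 110 mm diameter, 8 mm thick, fixed to the table. Origin at the centre of its underside, z up; its flat top is at 8 mm.
- square_stand: Square flat cork coaster, 105 x 105 mm, 8 mm thick, fixed to the table. Origin at the centre of its underside, z up; its flat top is at 8 mm; x and y run along its sides.
- pigment_bottle: Bystander: small standing red pigment bottle with white cap, 30 mm diameter, 85 mm high, loose. Origin at the centre of its underside, z up.
- power_supply: Bystander: brown box-shaped power supply, 75 x 58 x 42 mm high, loose. Origin at the centre of its underside, z up.
- cup_block: Bystander: white eight-compartment ink-cup tray, 50 x 100 x 16 mm high, loose. Origin at the centre of its underside, z up.

How it is judged:
By the outcome, as a careful person would: the job done as asked, in the order asked, and still so for the second after the job is handed in, with the robot touching nothing.
It also fails if it takes over 120 s, if anything falls off the work surface, if the arm or the gripper's body presses on something with over 40 N, if the wrist force passes 120 N, or if a joint passes its speed limit or range.

## Working session

There is one attempt and no reset: what is moved stays moved. The work goes in short steps, Python scripts to look and compute and a tool call to move; the robot and the scene stay as the last step left them, time stands still between calls to the robot, and variables do not carry over. Pictures are saved under pics/ and viewed, and the job is handed in when it is done.

Besides the shell and the picture viewer there is one more tool, called after "Request:" as a command line: name --argument value ..., lists and objects as JSON in quotes. jog_arm: Moves the arm, as the interface text tells. Its arguments: {"type":"object","properties":{"deltas":{"type":"array","items":{"type":"number"}}},"required":["deltas"]}

```bash
mkdir -p pics; python3 - <<'E'
from cell import env, eyes
import cv2, numpy as np
print(env.state())
for n in ("scene","top"):
    c=eyes.read_camera(n)
    print({k:v for k,v in c.items() if k!='image'})
    np.save(f'pics/{n}0.npy',c['image'])
    cv2.imwrite(f'pics/{n}0.png',c['image'][:,:,::-1])
E
```

```text
{'t': 0.0, 'joints': array([ 9.97393865e-01,  4.91580979e-01,  1.55946989e+00,  1.33515897e-05,
        1.09166474e+00, -1.05592625e-01]), 'qvel': array([-0.00141627,  0.00088525,  0.00017571, -0.00054334, -0.00180528,
        0.00114728]), 'tau': array([-1.70463616e-03, -6.12631202e+01, -2.58187187e+01,  6.91854581e-02,
        4.80708957e-02, -5.42487271e-05]), 'eef_pos': array([281.79014792, 557.83457866, 404.1412751 ]), 'tcp_rot': array([-1.68693333,  1.56967332, -2.15474933]), 'ft_force': array([ 0.83745665, -0.02505911, -0.82780258]), 'moment': array([ 0.0205513 , -0.00569511,  0.02880611]), 'opening': 1.0008129496415583}
{'fovy': 49.200312353134116, 'cx': 272.8205363117178, 'cy': 206.4607390333479, 'world_from_camera': array([[ 1.18414414e-01, -7.74446833e-01,  6.21458067e-01,
         1.27781688e+03],
       [ 9.92959770e-01,  9.04724614e-02, -7.64567084e-02,
        -6.44641439e+01],
       [ 2.98681474e-03,  6.26136436e-01,  7.79707793e-01,
         8.66630755e+02],
       [ 0.00000000e+00,  0.00000000e+00,  0.00000000e+00,
         1.00000000e+00]])}
{'fovy': 47.7890393569477, 'cx': 274.43146845902584, 'cy': 211.1105733944928, 'world_from_camera': array([[ 1.48218354e-02,  9.77538795e-01, -2.10233723e-01,
         3.99604549e+02],
       [-9.99877739e-01,  1.34427241e-02, -7.98748632e-03,
        -4.88236406e+00],
       [-4.98196383e-03,  2.10326409e-01,  9.77618526e-01,
         1.06329948e+03],
       [ 0.00000000e+00,  0.00000000e+00,  0.00000000e+00,
         1.00000000e+00]])}
```

View pics/scene0.png

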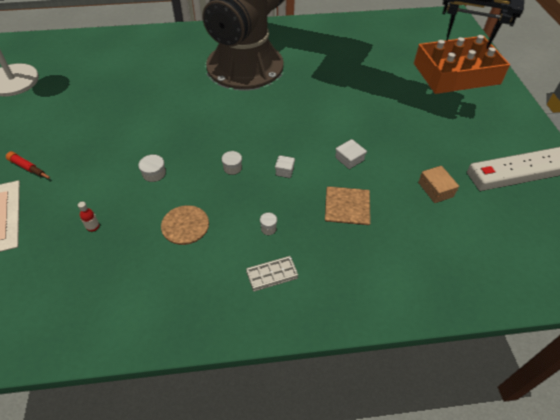

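View pics/top0.png

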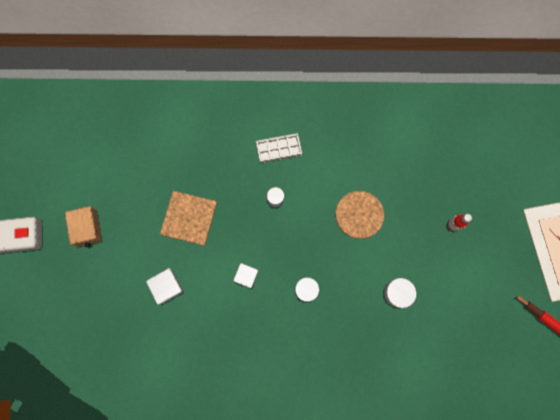

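```bash
python3 - <<'E'
import cv2, numpy as np
a=np.load('pics/top0.npy');b=np.load('pics/scene0.npy')
def z(im,x,y,w=70,h=60,s=4): return cv2.resize(im[y:y+h,x:x+w],None,fx=s,fy=s,interpolation=cv2.INTER_NEAREST)
# top: tin L, tin S/jar mid, jar wide, narrow
r1=np.hstack([z(a,130,255,66,66,3),z(a,215,250,66,66,3),z(a,275,260,66,66,3),z(a,370,262,66,66,3)])
r2=np.hstack([z(a,245,170,66,66,3),z(b,120,135,66,66,3),z(b,200,135,66,66,3),z(b,255,135,66,66,3)])
r3=np.hstack([z(b,320,125,66,66,3),z(b,238,195,66,66,3),z(a,155,185,66,66,3),z(a,327,182,66,66,3)])
cv2.imwrite('pics/z.png',np.vstack([r1,r2,r3])[:,:,::-1])
E
```

```text
(no output)
```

View pics/z.png

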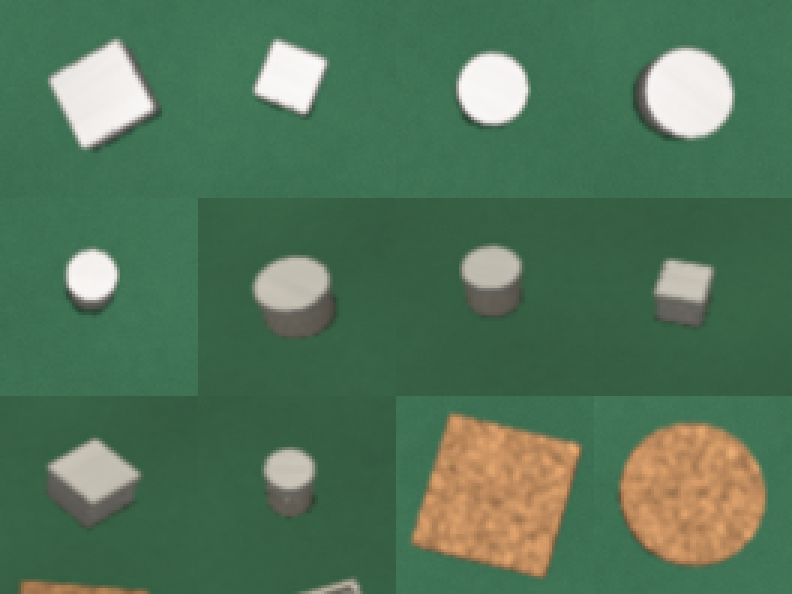

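```bash
cat > h.py <<'E'
import cv2, numpy as np
def cast(c,px,z):
    px=np.atleast_2d(px).astype(float); f=210/np.tan(np.radians(c['fovy']/2))
    d=np.c_[(px[:,0]-c['cx'])/f,-(px[:,1]-c['cy'])/f,-np.ones(len(px))]
    T=c['world_from_camera']; d=d@T[:3,:3].T; o=T[:3,3]
    return (o+d*((z-o[2])/d[:,2])[:,None])[:,:2]
def proj(c,p):
    f=210/np.tan(np.radians(c['fovy']/2)); T=c['world_from_camera']
    q=(np.atleast_2d(p)-T[:3,3])@T[:3,:3]
    return np.c_[c['cx']+f*q[:,0]/-q[:,2], c['cy']-f*q[:,1]/-q[:,2]]
S=8
def blob(c,xy,z,thr,kind,half=35):
    """blob of lid (grey>thr) or cork around approx world xy at height z"""
    u,v=proj(c,[xy[0],xy[1],z])[0].round().astype(int)
    im=c['image']; x0,y0=max(u-half,0),max(v-half,0)
    w=im[y0:v+half,x0:u+half].astype(np.float32)
    g=w[:,:,0]-w[:,:,1] if kind=='cork' else w[:,:,0]
    g=cv2.resize(g,None,fx=S,fy=S,interpolation=cv2.INTER_LINEAR)
    m=(g>thr).astype(np.uint8)
    cs,_=cv2.findContours(m,cv2.RETR_EXTERNAL,cv2.CHAIN_APPROX_NONE)
    cen=np.array([(u-x0+.5)*S,(v-y0+.5)*S])
    cs=[k for k in cs if cv2.contourArea(k)>3000]
    k=min(cs,key=lambda k:-cv2.pointPolygonTest(k,tuple(map(float,cen)),True))
    p=(k[:,0,:]+.5)/S-.5+[x0,y0]
    W=cast(c,p,z).astype(np.float32)
    M=cv2.moments(W.reshape(-1,1,2)-W.mean(0)); ce=np.array([M['m10'],M['m01']])/M['m00']+W.mean(0)
    r=cv2.minAreaRect(W)
    return ce,abs(M['m00']),r
E
python3 - <<'E'
from cell import env, eyes
import numpy as np, pickle
from h import *
C={n:eyes.read_camera(n) for n in("scene","top")}
pickle.dump(C,open('C0.pkl','wb'))
P=dict(jar_wide=((401,293),38,'r'),jar_mid=((307,289),38,'r'),jar_narrow=((276,197),40,'r'),tin_large=((164,286),36,'s'),tin_small=((246,275),36,'s'),round_stand=((360,214),8,'cr'),square_stand=((188,218),8,'cs'))
for n,(px,z,k) in P.items():
    xy=cast(C['top'],px,z)[0]
    for cn in C:
        thr=20 if k[0]=='c' else dict(top=170,scene=148)[cn]
        ce,A,r=blob(C[cn],xy,z,thr,'cork' if k[0]=='c' else 'lid')
        print(n,cn,ce.round(1),'size',round(2*np.sqrt(A/np.pi) if k[-1]=='r' else np.sqrt(A),1),[round(x,1) for x in r[1]],'ang',round(r[2],1))
for n,px,z in(('bottle',(468,217),85),('psu',(82,225),42),('cups',(279,147),16)): print(n,cast(C['top'],px,z)[0].round())
E
```

```text
jar_wide scene [ 443.6 -270.5] size 60.2 [59.3, 60.4] ang 53.5
jar_wide top [ 446.6 -269.3] size 61.2 [60.9, 60.9] ang 44.2
jar_mid scene [448.1 -69.1] size 48.1 [47.9, 47.9] ang 83.4
jar_mid top [450.9 -68.2] size 49.5 [49.4, 49.6] ang 10.1
jar_narrow scene [653.6   1.5] size 36.5 [36.2, 36.9] ang 83.3
jar_narrow top [655.6   2.4] size 37.6 [38.1, 37.0] ang 0.8
tin_large scene [451.7 239.4] size 56.2 [57.1, 57.7] ang 30.4
tin_large top [453.2 239.6] size 56.6 [57.5, 57.4] ang 30.7
tin_small scene [477.4  63.5] size 40.2 [41.1, 42.0] ang 69.0
tin_small top [478.8  64.1] size 40.8 [41.4, 41.4] ang 69.3
round_stand scene [ 621.  -190.5] size 109.1 [108.9, 109.3] ang 83.3
round_stand top [ 622.2 -189.2] size 108.6 [108.2, 109.3] ang 0.8
square_stand scene [608.5 198.7] size 104.4 [104.3, 107.4] ang 76.6
square_stand top [609.1 199.5] size 103.9 [104.8, 105.4] ang 76.9
bottle [ 603. -404.]
psu [582. 425.]
cups [778.  -5.]
```

```bash
cat > plan.py <<'E'
import numpy as np
from scipy.spatial.transform import Rotation as R
def rot(phi):
    c,s=np.cos(phi),np.sin(phi)
    return R.from_matrix(np.array([[0,c,s],[0,s,-c],[-1,0,0]]))
def now():
    from cell import env
    s=env.state(); r=R.from_euler('xyz',s['tcp_rot']); y=r.as_matrix()[:,1]
    return s,np.array(s['eef_pos']),r,np.degrees(np.arctan2(y[1],y[0]))
def show():
    s,p,r,f=now()
    print('t',round(s['t'],2),'pos',p.round(1),'phi',round(f,2),'tilt',np.degrees(np.arccos(-r.as_matrix()[2,0])).round(2),'q',np.round(s['joints'],2),'F',np.round(s['ft_force'],1),'op',round(s['opening'],3))
def plan(*tg,step=55,grip=1,turn=.18):
    """tg: (x,y,z,phi_deg) waypoints"""
    s,p,r,f=now()
    for x,y,z,ph in tg:
        q=np.array([x,y,z]); r2=rot(np.radians(ph)); rv=(r.inv()*r2).as_rotvec()
        n=int(max(np.ceil(np.linalg.norm(q-p)/step),np.ceil(np.linalg.norm(rv)/turn),1))
        for i in range(n):
            d=r.inv().apply((q-p)/n)
            print(', '.join(f'{v:.1f}' for v in d),', ',', '.join(f'{v:.3f}' for v in rv/n),f', {grip}')
            r=r*R.from_rotvec(rv/n)
        p=q;r=r2; print('--')
E
python3 - <<'E'
from plan import *
show()
s,p,r,f=now(); print(np.degrees(s['joints'][[0,5]]),f)
f0=f
plan((445,-270,300,0))
E
```

```text
t 0.2 pos [281.8 557.9 404.4] phi 63.2 tilt 0.03 q [ 1.    0.49  1.56 -0.    1.09 -0.11] F [-0.1 -0.3  0.9] op 1.0
[57.14631975 -6.0508895 ] 63.197435227938826
6.5, -41.6, 32.4 ,  0.069, 0.000, 0.000 , 1
6.5, -39.2, 35.2 ,  0.069, 0.000, 0.000 , 1
6.5, -36.7, 37.8 ,  0.069, 0.000, 0.000 , 1
6.5, -34.0, 40.3 ,  0.069, 0.000, 0.000 , 1
6.5, -31.2, 42.5 ,  0.069, 0.000, 0.000 , 1
6.5, -28.2, 44.6 ,  0.069, 0.000, 0.000 , 1
6.5, -25.0, 46.4 ,  0.069, 0.000, 0.000 , 1
6.5, -21.8, 48.0 ,  0.069, 0.000, 0.000 , 1
6.5, -18.4, 49.4 ,  0.069, 0.000, 0.000 , 1
6.5, -15.0, 50.6 ,  0.069, 0.000, 0.000 , 1
6.5, -11.5, 51.5 ,  0.069, 0.000, 0.000 , 1
6.5, -7.9, 52.1 ,  0.069, 0.000, 0.000 , 1
6.5, -4.3, 52.6 ,  0.069, 0.000, 0.000 , 1
6.5, -0.6, 52.7 ,  0.069, 0.000, 0.000 , 1
6.5, 3.0, 52.7 ,  0.069, 0.000, 0.000 , 1
6.5, 6.6, 52.3 ,  0.069, 0.000, 0.000 , 1
--
```

```bash
python3 - <<'E'
from plan import *
plan((452.5,239.5,290,30.6))
E
```

```text
16.4, -29.6, 42.3 ,  0.081, 0.000, 0.000 , 1
16.4, -26.1, 44.5 ,  0.081, 0.000, 0.000 , 1
16.4, -22.4, 46.5 ,  0.081, 0.000, 0.000 , 1
16.4, -18.5, 48.2 ,  0.081, 0.000, 0.000 , 1
16.3, -14.5, 49.5 ,  0.081, 0.000, 0.000 , 1
16.3, -10.5, 50.5 ,  0.081, 0.000, 0.000 , 1
16.3, -6.3, 51.2 ,  0.081, 0.000, 0.000 , 1
--
```

Request:
jog_arm --deltas '[16, -30, 42, 0.08, 0, 0, 1, 16, -26, 44, 0.08, 0, 0, 1, 16, -22, 46, 0.08, 0, 0, 1, 16, -18, 48, 0.08, 0, 0, 1, 16, -14, 50, 0.08, 0, 0, 1, 16, -10, 50, 0.08, 0, 0, 1, 16, -6, 51, 0.08, 0, 0, 1, 0, 0, 0, 0, 0, 0, 1]'

```text
t: 1.2
eef_pos: [456.4, 232.4, 288.5]
tcp_rot: [2.195, 1.569, 1.15]
ft_force: [0.7, -0.3, -0.1]
opening: 0.999
```

```bash
python3 - <<'E'
from plan import *
show()
plan((452.5,239.5,290,30.6),(452.5,239.5,195,30.6))
E
```

```text
t 1.2 pos [456.4 232.4 288.5] phi 30.16 tilt 0.08 q [ 0.34  0.49  1.95  0.    0.69 -0.19] F [ 0.7 -0.3 -0.1] op 0.999
-1.5, 0.2, -8.1 ,  -0.008, -0.001, -0.001 , 1
--
47.5, 0.0, 0.0 ,  0.000, 0.000, 0.000 , 1
47.5, 0.0, 0.0 ,  0.000, 0.000, 0.000 , 1
--
```

Request:
jog_arm --deltas '[0, 0, -8, -0.008, -0.001, -0.001, 1, 0, 0, 0, 0, 0, 0, 1, 30, 0, 0, 0, 0, 0, 1, 30, 0, 0, 0, 0, 0, 1, 20, 0, 0, 0, 0, 0, 1, 0, 0, 0, 0, 0, 0, 1]'

```text
t: 1.95
eef_pos: [449.7, 245.7, 208.8]
tcp_rot: [1.409, 1.566, 0.384]
ft_force: [0.1, 0.0, 0.6]
opening: 1.001
```

```bash
python3 - <<'E'
from plan import *
show()
plan((452.5,239.5,195,30.6))
E
```

```text
t 1.95 pos [449.7 245.7 208.8] phi 31.3 tilt 0.29 q [ 0.37  0.63  2.    0.    0.5  -0.18] F [0.1 0.  0.6] op 1.001
13.8, -0.9, 6.7 ,  0.012, 0.001, -0.005 , 1
--
```

Request:
jog_arm --deltas '[0, 0, 0, 0, 0, 0, 1]'

```text
t: 2.08
eef_pos: [449.6, 246.4, 209.6]
tcp_rot: [1.406, 1.565, 0.383]
ft_force: [0.2, -0.0, 0.1]
opening: 1.001
```

Request:
jog_arm --deltas '[0, -1, 6.5, 0.012, 0.001, -0.005, 1]'

```text
t: 2.2
eef_pos: [452.1, 240.7, 210.5]
tcp_rot: [1.521, 1.569, 0.486]
ft_force: [0.2, 0.2, -0.3]
opening: 1.0
```

Request:
jog_arm --deltas '[0, 0, 0, 0, 0, 0, 1]'

```text
t: 2.33
eef_pos: [452.3, 240.4, 211.2]
tcp_rot: [1.471, 1.568, 0.436]
ft_force: [0.1, 1.1, 0.2]
opening: 1.001
```

```bash
python3 - <<'E'
from plan import *
show()
plan((452.5,239.5,195,30.6))
E
```

```text
t 2.33 pos [452.3 240.4 211.2] phi 30.69 tilt 0.17 q [ 0.36  0.63  2.    0.    0.51 -0.18] F [0.1 1.1 0.2] op 1.001
16.2, -0.4, 0.9 ,  0.002, 0.000, -0.003 , 1
--
```

Request:
jog_arm --deltas '[16, 0, 1, 0.002, 0, -0.003, 1, 0, 0, 0, 0, 0, 0, 1]'

```text
t: 2.58
eef_pos: [453.0, 239.3, 194.6]
tcp_rot: [1.027, 1.57, -0.011]
ft_force: [-0.3, -0.7, -0.4]
opening: 0.997
```

Request:
jog_arm --deltas '[0, 0, 0, 0, 0, 0, 0, 0, 0, 0, 0, 0, 0, 0]'

```text
t: 2.82
eef_pos: [453.1, 239.3, 194.3]
tcp_rot: [0.219, 1.57, -0.819]
ft_force: [-0.8, -0.5, -0.3]
opening: 0.846
```

Request:
jog_arm --deltas '[0, 0, 0, 0, 0, 0, 0, 0, 0, 0, 0, 0, 0, 0]'

```text
t: 3.08
eef_pos: [453.1, 239.3, 194.4]
tcp_rot: [0.76, 1.57, -0.278]
ft_force: [0.7, 0.8, -0.4]
opening: 0.638
```

```bash
python3 - <<'E'
from plan import *
show()
E
```

```text
t 3.08 pos [453.1 239.3 194.4] phi 30.54 tilt 0.03 q [ 0.36  0.66  2.01 -0.    0.47 -0.18] F [ 0.7  0.8 -0.4] op 0.638
```

Request:
jog_arm --deltas '[0, 0, 0, 0, 0, 0, 0, 0, 0, 0, 0, 0, 0, 0]'

```text
t: 3.32
eef_pos: [453.0, 239.4, 194.5]
tcp_rot: [0.804, 1.57, -0.234]
ft_force: [0.4, 0.2, -1.2]
opening: 0.608
```

Request:
jog_arm --deltas '[0, 0, 0, 0, 0, 0, 1, 0, 0, 0, 0, 0, 0, 1, 0, 0, 0, 0, 0, 0, 1, 0, 0, 0, 0, 0, 0, 1]'

```text
t: 3.82
eef_pos: [453.0, 239.4, 194.6]
tcp_rot: [0.982, 1.57, -0.056]
ft_force: [-0.4, 0.1, -0.3]
opening: 0.964
```

```bash
python3 - <<'E'
from plan import *
show()
plan((453,239.3,194.5,-59.5))
E
```

```text
t 3.83 pos [453.  239.4 194.6] phi 30.54 tilt 0.05 q [ 0.36  0.66  2.01 -0.    0.47 -0.18] F [-0.4  0.1 -0.3] op 0.964
0.0, -0.0, 0.0 ,  0.175, -0.000, -0.000 , 1
0.0, -0.0, 0.0 ,  0.175, -0.000, -0.000 , 1
0.0, -0.0, 0.0 ,  0.175, -0.000, -0.000 , 1
0.0, -0.0, 0.0 ,  0.175, -0.000, -0.000 , 1
0.0, -0.0, 0.0 ,  0.175, -0.000, -0.000 , 1
0.0, -0.0, 0.0 ,  0.175, -0.000, -0.000 , 1
0.0, -0.0, 0.0 ,  0.175, -0.000, -0.000 , 1
0.0, -0.0, 0.0 ,  0.175, -0.000, -0.000 , 1
0.0, 0.0, 0.0 ,  0.175, -0.000, -0.000 , 1
--
```

Request:
jog_arm --deltas '[0, 0, 0, 0.175, 0, 0, 1, 0, 0, 0, 0.175, 0, 0, 1, 0, 0, 0, 0.175, 0, 0, 1, 0, 0, 0, 0.175, 0, 0, 1, 0, 0, 0, 0.175, 0, 0, 1, 0, 0, 0, 0.175, 0, 0, 1, 0, 0, 0, 0.175, 0, 0, 1, 0, 0, 0, 0.175, 0, 0, 1, 0, 0, 0, 0.1, 0, 0, 1, 0, 0, 0, 0, 0, 0, 1]'

```text
t: 5.08
eef_pos: [453.1, 239.4, 194.6]
tcp_rot: [2.564, 1.57, -0.023]
ft_force: [0.1, -0.1, 0.2]
opening: 1.0
```

```bash
python3 - <<'E'
from plan import *
show()
plan((453,239.4,194.5,-59.5))
E
```

```text
t 5.08 pos [453.1 239.4 194.6] phi -58.19 tilt 0.05 q [ 0.36  0.66  2.01 -0.    0.47  1.37] F [ 0.1 -0.1  0.2] op 1.0
0.1, -0.0, 0.0 ,  0.023, -0.001, -0.000 , 1
--
```

Now grip, and plan the carry.

Request:
jog_arm --deltas '[0, 0, 0, 0.023, -0.001, 0, 1, 0, 0, 0, 0, 0, 0, 0.7, 0, 0, 0, 0, 0, 0, 0, 0, 0, 0, 0, 0, 0, 0, 0, 0, 0, 0, 0, 0, 0, 0, 0, 0, 0, 0, 0, 0, 0, 0, 0, 0, 0, 0, 0, 0, 0, 0, 0, 0, 0, 0]'

```text
t: 6.08
eef_pos: [453.1, 239.4, 194.6]
tcp_rot: [0.814, 1.57, -1.792]
ft_force: [0.5, -0.2, 0.2]
opening: 0.61
```

```bash
python3 - <<'E'
from plan import *
show()
plan((453,239.4,245,-59.5),(608.8,199.1,245,-13.3))
E
```

```text
t 6.08 pos [453.1 239.4 194.6] phi -59.3 tilt 0.03 q [ 0.36  0.66  2.01 -0.    0.48  1.39] F [ 0.5 -0.2  0.2] op 0.61
-50.4, -0.0, 0.1 ,  0.004, 0.000, -0.000 , 1
--
-0.0, 22.8, -22.8 ,  -0.161, 0.000, 0.000 , 1
-0.0, 26.1, -18.8 ,  -0.161, 0.000, 0.000 , 1
0.0, 28.8, -14.4 ,  -0.161, 0.000, 0.000 , 1
0.0, 30.7, -9.6 ,  -0.161, 0.000, 0.000 , 1
0.0, 31.9, -4.5 ,  -0.161, 0.000, 0.000 , 1
--
```

Request:
jog_arm --deltas '[-25, 0, 0, 0, 0, 0, 0, -25, 0, 0, 0, 0, 0, 0, 0, 23, -23, -0.16, 0, 0, 0, 0, 26, -19, -0.16, 0, 0, 0, 0, 29, -14, -0.16, 0, 0, 0, 0, 31, -10, -0.16, 0, 0, 0, 0, 25, -4, -0.14, 0, 0, 0, 0, 0, 0, 0, 0, 0, 0, 0, 0, 0, 0, 0, 0, 0]'

```text
t: 7.2
eef_pos: [606.3, 201.5, 244.8]
tcp_rot: [-0.903, 1.566, -2.706]
ft_force: [-0.5, 0.4, -1.7]
opening: 0.608
```

```bash
python3 - <<'E'
from plan import *
show()
plan((608.8,199.1,245,-13.25))
E
```

```text
t 7.2 pos [606.3 201.5 244.8] phi -13.31 tilt 0.25 q [ 0.22  0.69  1.66 -0.    0.79  0.45] F [-0.5  0.4 -1.7] op 0.608
-0.2, 3.0, 1.7 ,  -0.001, 0.003, 0.003 , 1
--
```

Request:
jog_arm --deltas '[0, 3, 1.7, 0, 0.003, 0.003, 0, 0, 0, 0, 0, 0, 0, 0, 18, 0, 0, 0, 0, 0, 0, 14, 0, 0, 0, 0, 0, 0, 0, 0, 0, 0, 0, 0, 0, 0, 0, 0, 0, 0, 0, 0]'

```text
t: 7.95
eef_pos: [607.0, 199.9, 209.8]
tcp_rot: [-1.361, 1.568, 3.117]
ft_force: [-0.3, 0.4, -0.7]
opening: 0.61
```

```bash
python3 - <<'E'
from plan import *
show()
plan((608.8,199.1,203.3,-13.25))
E
```

```text
t 7.95 pos [607.  199.9 209.8] phi -13.41 tilt 0.15 q [0.21 0.74 1.68 0.   0.72 0.45] F [-0.3  0.4 -0.7] op 0.61
6.5, 1.9, 0.4 ,  -0.003, 0.001, 0.002 , 1
--
```

Request:
jog_arm --deltas '[3, 2, 0.4, -0.003, 0.001, 0.002, 0, 0, 0, 0, 0, 0, 0, 0]'

```text
t: 8.2
eef_pos: [609.2, 199.0, 207.0]
tcp_rot: [2.773, 1.57, 0.972]
ft_force: [0.0, -0.4, -0.7]
opening: 0.609
```

```bash
python3 - <<'E'
from plan import *
show()
plan((608.8,199.1,203,-13.25))
E
```

```text
t 8.2 pos [609.2 199.  207. ] phi -13.23 tilt 0.05 q [0.21 0.75 1.67 0.   0.72 0.44] F [ 0.  -0.4 -0.7] op 0.609
4.0, -0.4, -0.0 ,  0.000, -0.001, -0.000 , 1
--
```

Request:
jog_arm --deltas '[3.3, -0.4, 0, 0, -0.001, 0, 0, 0, 0, 0, 0, 0, 0, 0, 0, 0, 0, 0, 0, 0, 0]'

```text
t: 8.57
eef_pos: [608.8, 199.1, 203.9]
tcp_rot: [1.642, 1.57, -0.16]
ft_force: [-0.1, 0.5, -1.0]
opening: 0.61
```

```bash
python3 - <<'E'
from plan import *
show()
E
```

```text
t 8.57 pos [608.8 199.1 203.9] phi -13.24 tilt 0.06 q [ 0.21  0.75  1.68 -0.    0.71  0.44] F [-0.1  0.5 -1. ] op 0.61
```

Request:
jog_arm --deltas '[1.2, 0, 0, 0, 0, 0, 0, 0, 0, 0, 0, 0, 0, 0, 0, 0, 0, 0, 0, 0, 1, 0, 0, 0, 0, 0, 0, 1, 0, 0, 0, 0, 0, 0, 1, -25, 0, 0, 0, 0, 0, 1, -45, 0, 0, 0, 0, 0, 1, -45, 0, 0, 0, 0, 0, 1]'

```text
t: 9.57
eef_pos: [608.5, 199.0, 317.3]
tcp_rot: [-1.06, 1.565, -2.862]
ft_force: [0.5, 0.0, 0.1]
opening: 1.001
```

```bash
python3 - <<'E'
from plan import *
show()
plan((478,63.8,270,-20.8))
E
```

```text
t 9.57 pos [608.5 199.  317.3] phi -13.24 tilt 0.32 q [ 0.21  0.6   1.61 -0.    0.94  0.44] F [0.5 0.  0.1] op 1.001
12.0, -24.0, 40.3 ,  0.033, 0.001, 0.001 , 1
12.0, -22.6, 41.1 ,  0.033, 0.001, 0.001 , 1
11.9, -21.3, 41.8 ,  0.033, 0.001, 0.001 , 1
11.9, -19.9, 42.5 ,  0.033, 0.001, 0.001 , 1
--
```

Request:
jog_arm --deltas '[5, -24, 40, 0.033, 0, 0, 1, 8, -23, 41, 0.033, 0, 0, 1, 12, -21, 42, 0.033, 0, 0, 1, 12, -17, 35, 0.033, 0, 0, 1, 0, 0, 0, 0, 0, 0, 1, 0, 0, 0, 0, 0, 0, 1]'

```text
t: 10.32
eef_pos: [480.1, 67.6, 284.5]
tcp_rot: [1.949, 1.565, 0.012]
ft_force: [-0.2, -0.7, 0.0]
opening: 1.004
```

```bash
cat > chk.py <<'E'
from cell import eyes
from h import *
import sys,os
def chk(items,tag,crop=None):
    for cn in("top","scene"):
        c=eyes.read_camera(cn); cv2.imwrite(f'pics/{cn}_{tag}.png',c['image'][:,:,::-1])
        for n,xy,z,k in items:
            thr=20 if k=='cork' else dict(top=170,scene=148)[cn]
            try:
                ce,A,r=blob(c,xy,z,thr,k); print(n,cn,ce.round(1),'sz',[round(x,1) for x in r[1]],'eqd',round(2*np.sqrt(A/np.pi),1),'ang',round(r[2],1))
            except Exception as e: print(n,cn,e)
E
python3 - <<'E'
from plan import *
from chk import *
chk([('tinL',(608.8,199.1),44,'lid'),('tinS',(478,63.8),36,'lid')],'a')
show()
plan((478,63.8,270,-20.8))
E
```

```text
tinL top [612.1 197.8] sz [100.1, 101.1] eqd 96.5 ang 76.7
tinS top min() iterable argument is empty
tinL scene [633.1 188.7] sz [98.0, 108.1] eqd 111.7 ang 76.3
tinS scene min() iterable argument is empty
t 10.43 pos [480.1  67.9 284.4] phi -20.95 tilt 0.31 q [0.   0.47 2.02 0.   0.64 0.37] F [-0.2  0.1 -0.2] op 1.001
14.4, -0.6, 4.7 ,  -0.003, -0.002, -0.005 , 1
--
```

View pics/top_a.png

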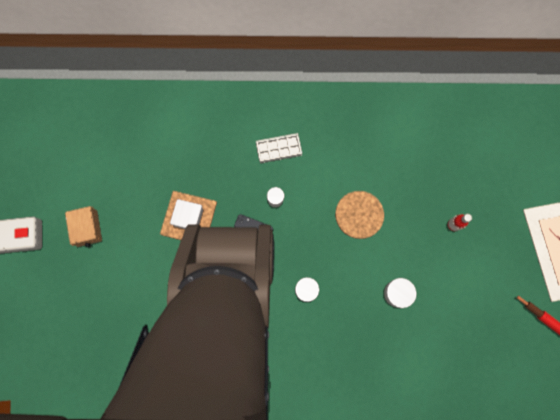

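View pics/scene_a.png

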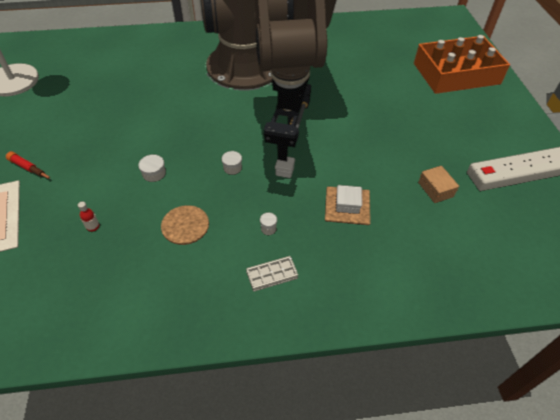

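```bash
sed -i "s/else w\[:,:,0\]/else w.min(2)/" h.py; sed -i "s/dict(top=170,scene=148)/dict(top=160,scene=138)/" chk.py
python3 - <<'E'
from plan import *
from chk import *
chk([('tinL',(608.8,199.1),44,'lid'),('mid',(449,-68),38,'lid'),('wide',(445,-270),38,'lid'),('narrow',(655,2),40,'lid')],'b')
E
```

```text
tinL top [611.8 199.9] sz [58.5, 59.0] eqd 63.0 ang 77.2
mid top [450.9 -68.3] sz [50.4, 50.4] eqd 50.4 ang 10.5
wide top [ 446.6 -269.3] sz [61.8, 61.9] eqd 62.2 ang 44.2
narrow top [655.7   2.5] sz [39.2, 37.8] eqd 38.5 ang 0.8
tinL scene [608.6 198. ] sz [56.8, 58.4] eqd 63.9 ang 77.3
mid scene [447.9 -69. ] sz [48.1, 48.8] eqd 48.5 ang 86.4
wide scene [ 443.4 -270.6] sz [60.0, 60.6] eqd 60.6 ang 51.9
narrow scene [653.5   1.5] sz [36.2, 37.6] eqd 36.9 ang 83.3
```

```bash
python3 - <<'E'
import cv2, numpy as np
def z(im,x,y,w,h,s=6): return cv2.resize(im[y:y+h,x:x+w],None,fx=s,fy=s,interpolation=cv2.INTER_NEAREST)
a=np.load('pics/top0.npy')[:,:,::-1];b=np.load('pics/scene0.npy')[:,:,::-1]
a2=cv2.imread('pics/top_b.png');b2=cv2.imread('pics/scene_b.png')
cv2.imwrite('pics/z2.png',np.vstack([np.hstack([z(a,156,186,64,48),z(b,318,180,64,48)]),np.hstack([z(a2,156,186,64,48),z(b2,318,180,64,48)])]))
E
```

```text
(no output)
```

View pics/z2.png

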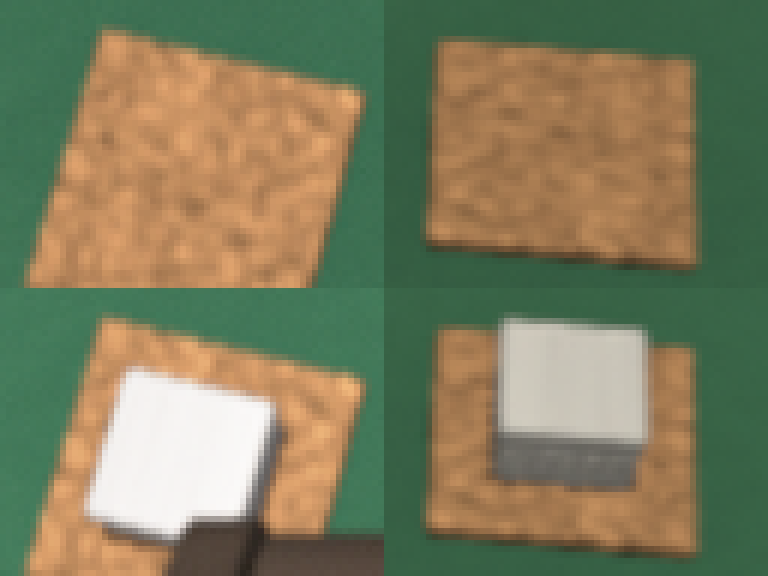

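```bash
python3 - <<'E'
from plan import *
plan((445,-270,290,-20))
E
```

```text
-0.9, 12.6, 46.9 ,  -0.002, -0.000, -0.001 , 1
-0.8, 12.5, 46.9 ,  -0.002, -0.000, -0.001 , 1
-0.8, 12.4, 46.9 ,  -0.002, -0.000, -0.001 , 1
-0.8, 12.3, 47.0 ,  -0.002, -0.000, -0.001 , 1
-0.8, 12.1, 47.0 ,  -0.002, -0.000, -0.001 , 1
-0.8, 12.0, 47.0 ,  -0.002, -0.000, -0.001 , 1
-0.8, 11.9, 47.1 ,  -0.002, -0.000, -0.001 , 1
--
```

Request:
jog_arm --deltas '[-1, 12, 47, 0, 0, 0, 1, -1, 12, 47, 0, 0, 0, 1, -1, 12, 47, 0, 0, 0, 1, -1, 12, 47, 0, 0, 0, 1, -1, 12, 47, 0, 0, 0, 1, -1, 12, 47, 0, 0, 0, 1, 0, 10, 38, 0, 0, 0, 1, 0, 0, 0, 0, 0, 0, 1, 0, 0, 0, 0, 0, 0, 1]'

```text
t: 11.65
eef_pos: [446.8, -267.5, 290.6]
tcp_rot: [1.769, 1.561, -0.158]
ft_force: [0.3, 0.5, 0.4]
opening: 1.001
```

```bash
python3 - <<'E'
from plan import *
from chk import *
chk([('tinL',(608.8,199.1),44,'lid'),('tinS',(478,63.8),36,'lid'),('sq',(608.8,199.1),8,'cork'),('rd',(621.6,-190),8,'cork')],'c')
show()
plan((445,-270,195,-20))
import cv2
def z(im,x,y,w,h,s=6): return cv2.resize(im[y:y+h,x:x+w],None,fx=s,fy=s,interpolation=cv2.INTER_NEAREST)
a=cv2.imread('pics/top_c.png');b=cv2.imread('pics/scene_c.png')
cv2.imwrite('pics/z3.png',np.hstack([z(a,156,186,64,64),z(b,318,175,64,64)]))
E
```

```text
tinL top [609.9 198.9] sz [58.8, 59.3] eqd 65.4 ang 76.8
tinS top [478.9  64.1] sz [42.4, 42.6] eqd 47.2 ang 69.4
sq top [609.1 199.5] sz [105.0, 105.4] eqd 117.4 ang 76.9
rd top [ 622.2 -189.2] sz [108.5, 109.3] eqd 108.8 ang 0.8
tinL scene [608.6 198.1] sz [57.2, 58.8] eqd 64.4 ang 77.2
tinS scene [477.3  63.5] sz [41.8, 43.1] eqd 46.4 ang 69.2
sq scene [619.  194.3] sz [104.4, 107.2] eqd 89.6 ang 76.7
rd scene [ 621.  -190.5] sz [110.3, 108.3] eqd 109.3 ang 11.6
t 11.75 pos [ 446.9 -267.2  290.7] phi -20.33 tilt 0.57 q [-0.67  0.5   1.93  0.01  0.7  -0.32] F [ 0.1 -0.3 -0.6] op 1.003
47.8, -0.9, 1.7 ,  -0.003, -0.001, -0.005 , 1
47.8, -0.7, 1.7 ,  -0.003, -0.001, -0.005 , 1
--
```

View pics/z3.png

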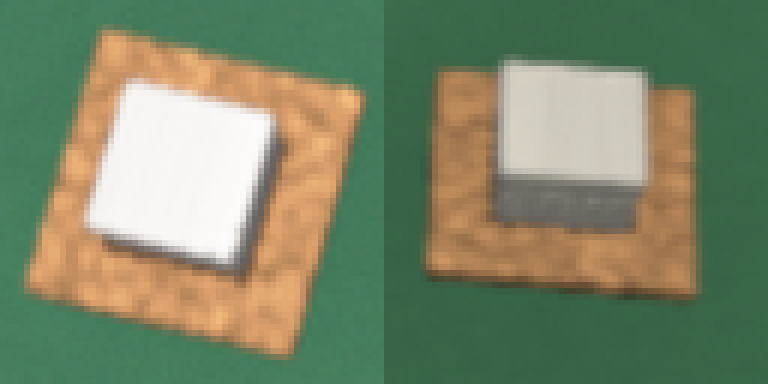

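Request:
jog_arm --deltas '[20, -1.5, 3, -0.006, -0.002, -0.01, 1, 30, 0, 0, 0, 0, 0, 1, 30, 0, 0, 0, 0, 0, 1, 0, 0, 0, 0, 0, 0, 1, 0, 0, 0, 0, 0, 0, 1]'

```text
t: 12.38
eef_pos: [446.6, -264.9, 210.7]
tcp_rot: [1.126, 1.569, -0.786]
ft_force: [0.0, 0.7, 0.6]
opening: 1.0
```

```bash
python3 - <<'E'
from plan import *
show()
plan((445,-270,195,-20))
E
```

```text
t 12.38 pos [ 446.6 -264.9  210.7] phi -19.56 tilt 0.1 q [-0.66  0.63  1.99 -0.    0.52 -0.32] F [0.  0.7 0.6] op 1.0
15.7, 0.1, 5.3 ,  0.008, 0.001, -0.002 , 1
--
```

Request:
jog_arm --deltas '[7, 0, 5.3, 0.008, 0.001, -0.002, 1, 8.5, 0, 0, 0, 0, 0, 1, 0, 0, 0, 0, 0, 0, 1, 0, 0, 0, 0, 0, 0, 0.7]'

```text
t: 12.88
eef_pos: [445.1, -270.3, 196.4]
tcp_rot: [1.288, 1.568, -0.632]
ft_force: [0.4, 0.0, -0.3]
opening: 0.941
```

```bash
python3 - <<'E'
from plan import *
show()
plan((445,-270,195,-20))
E
```

```text
t 12.88 pos [ 445.1 -270.3  196.4] phi -20.03 tilt 0.17 q [-0.67  0.66  1.99  0.    0.49 -0.32] F [ 0.4  0.  -0.3] op 0.941
1.4, -0.2, -0.2 ,  -0.001, 0.001, -0.003 , 1
--
```

Request:
jog_arm --deltas '[1.4, 0, 0, 0, 0.001, -0.003, 0, 0, 0, 0, 0, 0, 0, 0, 0, 0, 0, 0, 0, 0, 0, 0, 0, 0, 0, 0, 0, 0, 0, 0, 0, 0, 0, 0, 1, 0, 0, 0, 0, 0, 0, 1, 0, 0, 0, 0, 0, 0, 1]'

```text
t: 13.75
eef_pos: [445.2, -270.3, 195.2]
tcp_rot: [2.641, 1.571, 0.72]
ft_force: [0.3, -0.1, -0.5]
opening: 0.907
```

Request:
jog_arm --deltas '[0, 0, 0, 0.175, 0, 0, 1, 0, 0, 0, 0.175, 0, 0, 1, 0, 0, 0, 0.175, 0, 0, 1, 0, 0, 0, 0.175, 0, 0, 1, 0, 0, 0, 0.175, 0, 0, 1, 0, 0, 0, 0.175, 0, 0, 1, 0, 0, 0, 0.175, 0, 0, 1, 0, 0, 0, 0.175, 0, 0, 1, 0, 0, 0, 0.1, 0, 0, 1, 0, 0, 0, 0, 0, 0, 1]'

```text
t: 15.0
eef_pos: [445.2, -270.3, 195.3]
tcp_rot: [-2.913, 1.571, -0.099]
ft_force: [-0.8, -0.6, 0.4]
opening: 0.998
```

```bash
python3 - <<'E'
from plan import *
show()
plan((445,-270,195,-110))
E
```

```text
t 15.0 pos [ 445.2 -270.3  195.3] phi -108.77 tilt 0.01 q [-0.67  0.66  1.99  0.    0.49  1.23] F [-0.8 -0.6  0.4] op 0.998
0.3, -0.2, 0.3 ,  0.022, -0.000, 0.000 , 1
--
```

Request:
jog_arm --deltas '[0, 0, 0, 0.022, 0, 0, 0, 0, 0, 0, 0, 0, 0, 0, 0, 0, 0, 0, 0, 0, 0, 0, 0, 0, 0, 0, 0, 0, 0, 0, 0, 0, 0, 0, 0, 0, 0, 0, 0, 0, 0, 0]'

```text
t: 15.75
eef_pos: [445.2, -270.3, 195.3]
tcp_rot: [-2.883, 1.571, -0.087]
ft_force: [0.4, -0.4, -0.3]
opening: 0.65
```

```bash
python3 - <<'E'
from plan import *
show()
plan((445.2,-270.3,245,-110),(621.6,-189.9,245,-110))
E
```

```text
t 15.75 pos [ 445.2 -270.3  195.3] phi -109.81 tilt 0.01 q [-0.67  0.66  1.99  0.    0.49  1.24] F [ 0.4 -0.4 -0.3] op 0.65
-49.7, 0.0, -0.0 ,  0.003, -0.000, 0.000 , 1
--
0.0, -34.0, -34.6 ,  0.000, 0.000, 0.000 , 1
0.0, -34.0, -34.6 ,  0.000, 0.000, 0.000 , 1
0.0, -34.0, -34.6 ,  0.000, 0.000, 0.000 , 1
0.0, -34.0, -34.6 ,  0.000, 0.000, 0.000 , 1
--
```

Request:
jog_arm --deltas '[-25, 0, 0, 0, 0, 0, 0, -25, 0, 0, 0, 0, 0, 0, 0, -34, -35, 0, 0, 0, 0, 0, -34, -35, 0, 0, 0, 0, 0, -34, -35, 0, 0, 0, 0, 0, -26, -26, 0, 0, 0, 0, 0, 0, 0, 0, 0, 0, 0, 0, 0, 0, 0, 0, 0, 0]'

```text
t: 16.75
eef_pos: [615.7, -192.1, 245.9]
tcp_rot: [-0.295, 1.568, 2.5]
ft_force: [-0.4, 0.1, -1.1]
opening: 0.649
```

```bash
python3 - <<'E'
from plan import *
show()
plan((621.6,-189.9,245,-110))
E
```

```text
t 16.75 pos [ 615.7 -192.1  245.9] phi -109.87 tilt 0.14 q [-0.4   0.7   1.64  0.    0.8   1.51] F [-0.4  0.1 -1.1] op 0.649
0.9, -4.1, -4.8 ,  0.002, 0.002, 0.001 , 1
--
```

Request:
jog_arm --deltas '[12, -4, -5, 0.002, 0.002, 0.001, 0, 15, 0, 0, 0, 0, 0, 0, 9, 0, 0, 0, 0, 0, 0, 0, 0, 0, 0, 0, 0, 0, 0, 0, 0, 0, 0, 0, 0]'

```text
t: 17.38
eef_pos: [620.1, -191.7, 206.5]
tcp_rot: [0.113, 1.568, 2.903]
ft_force: [-0.3, 0.1, -0.7]
opening: 0.65
```

```bash
python3 - <<'E'
from plan import *
show()
plan((621.6,-189.9,203.3,-110))
E
```

```text
t 17.38 pos [ 620.1 -191.7  206.5] phi -110.16 tilt 0.16 q [-0.4   0.76  1.65 -0.    0.73  1.52] F [-0.3  0.1 -0.7] op 0.65
3.2, -2.2, -0.8 ,  -0.003, 0.003, -0.000 , 1
--
```

Request:
jog_arm --deltas '[1.5, -2.2, -0.8, -0.003, 0.003, 0, 0, 0, 0, 0, 0, 0, 0, 0]'

```text
t: 17.62
eef_pos: [621.8, -189.8, 205.5]
tcp_rot: [2.906, 1.569, -0.584]
ft_force: [1.4, -0.1, -0.7]
opening: 0.652
```

```bash
python3 - <<'E'
from plan import *
show()
plan((621.6,-189.9,203.3,-110))
E
```

```text
t 17.62 pos [ 621.8 -189.8  205.5] phi -109.98 tilt 0.08 q [-0.4   0.76  1.65 -0.    0.73  1.52] F [ 1.4 -0.1 -0.7] op 0.652
2.2, 0.1, 0.2 ,  0.000, -0.001, -0.000 , 1
--
```

Lower, release, lift.

Request:
jog_arm --deltas '[2.2, 0, 0, 0, -0.001, 0, 0, 0, 0, 0, 0, 0, 0, 0, 0, 0, 0, 0, 0, 0, 1, 0, 0, 0, 0, 0, 0, 1, 0, 0, 0, 0, 0, 0, 1, -25, 0, 0, 0, 0, 0, 1, -45, 0, 0, 0, 0, 0, 1, -35, 0, 0, 0, 0, 0, 1, 0, 0, 0, 0, 0, 0, 1]'

```text
t: 18.75
eef_pos: [621.8, -189.8, 311.4]
tcp_rot: [2.384, 1.57, -1.106]
ft_force: [0.4, 0.1, -1.1]
opening: 1.0
```

```bash
python3 - <<'E'
from plan import *
show()
plan((449.4,-68.6,280,-60))
E
```

```text
t 18.75 pos [ 621.8 -189.8  311.4] phi -109.98 tilt 0.03 q [-0.4   0.62  1.59 -0.    0.93  1.52] F [ 0.4  0.1 -1.1] op 1.0
6.3, -11.0, 40.7 ,  -0.174, -0.000, -0.000 , 1
6.3, -17.9, 38.2 ,  -0.174, -0.000, -0.000 , 1
6.3, -24.2, 34.5 ,  -0.174, -0.000, -0.000 , 1
6.3, -29.9, 29.7 ,  -0.174, -0.000, -0.000 , 1
6.3, -34.6, 24.1 ,  -0.174, -0.000, -0.000 , 1
--
```

Request:
jog_arm --deltas '[6, -11, 41, -0.17, 0, 0, 1, 6, -18, 38, -0.17, 0, 0, 1, 6, -24, 34, -0.17, 0, 0, 1, 6, -30, 30, -0.17, 0, 0, 1, 6, -25, 17, -0.16, 0, 0, 1, 0, 0, 0, 0, 0, 0, 1, 0, 0, 0, 0, 0, 0, 1]'

```text
t: 19.62
eef_pos: [453.1, -71.9, 275.8]
tcp_rot: [-0.747, 1.565, 2.91]
ft_force: [0.8, -1.0, 0.3]
opening: 1.0
```

```bash
python3 - <<'E'
from plan import *
from chk import *
chk([('wide',(621.7,-189.9),46,'lid'),('narrow',(654.5,2),40,'lid')],'d')
show()
plan((449.4,-68.6,195,-60))
import cv2
def z(im,x,y,w,h,s=6): return cv2.resize(im[y:y+h,x:x+w],None,fx=s,fy=s,interpolation=cv2.INTER_NEAREST)
a=cv2.imread('pics/top_d.png');b=cv2.imread('pics/scene_d.png')
cv2.imwrite('pics/z4.png',np.hstack([z(a,327,182,64,64),z(b,152,190,64,64)]))
E
```

```text
wide top [ 623.3 -189.3] sz [62.6, 62.5] eqd 62.5 ang 25.0
narrow top [655.7   2.4] sz [39.0, 37.6] eqd 38.4 ang 0.8
wide scene [ 620.8 -190.4] sz [61.2, 61.0] eqd 61.2 ang 41.4
narrow scene [653.6   1.5] sz [37.4, 36.9] eqd 37.1 ang 31.5
t 19.73 pos [453.2 -72.  275.8] phi -60.42 tilt 0.32 q [-0.3   0.46  2.09 -0.    0.6   0.75] F [0.7 0.2 0.1] op 1.0
40.4, -2.3, 0.6 ,  -0.004, 0.002, 0.002 , 1
40.4, -2.3, 0.7 ,  -0.004, 0.002, 0.002 , 1
--
```

View pics/z4.png

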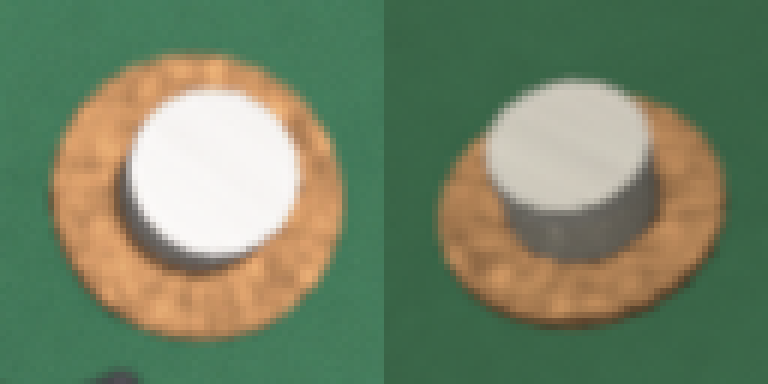

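Request:
jog_arm --deltas '[20, -4.6, 1.3, -0.008, 0.004, 0.004, 1, 30, 0, 0, 0, 0, 0, 1, 12, 0, 0, 0, 0, 0, 1, 0, 0, 0, 0, 0, 0, 1, 0, 0, 0, 0, 0, 0, 1]'

```text
t: 20.35
eef_pos: [452.2, -70.4, 213.0]
tcp_rot: [2.283, 1.567, -0.34]
ft_force: [0.1, -0.3, -0.1]
opening: 1.0
```

```bash
python3 - <<'E'
from plan import *
show()
plan((449.4,-68.6,195,-60))
E
```

```text
t 20.35 pos [452.2 -70.4 213. ] phi -60.25 tilt 0.24 q [-0.3   0.58  2.14 -0.    0.42  0.75] F [ 0.1 -0.3 -0.1] op 1.0
18.0, -3.0, 1.6 ,  -0.004, -0.003, -0.003 , 1
--
```

Request:
jog_arm --deltas '[10, -3, 1.6, -0.004, -0.003, -0.003, 1, 7, 0, 0, 0, 0, 0, 1, 0, 0, 0, 0, 0, 0, 1]'

```text
t: 20.72
eef_pos: [449.3, -68.5, 196.0]
tcp_rot: [2.149, 1.569, -0.47]
ft_force: [-0.5, -0.1, 0.8]
opening: 0.998
```

```bash
python3 - <<'E'
from plan import *
show()
plan((449.4,-68.6,195,-60))
E
```

```text
t 20.73 pos [449.3 -68.5 196. ] phi -60.02 tilt 0.11 q [-0.3   0.62  2.15 -0.    0.37  0.75] F [-0.5 -0.1  0.8] op 0.998
1.0, 0.1, -0.0 ,  -0.000, -0.001, -0.002 , 1
--
```

Request:
jog_arm --deltas '[1, 0, 0, 0, -0.001, -0.002, 0, 0, 0, 0, 0, 0, 0, 0, 0, 0, 0, 0, 0, 0, 0, 0, 0, 0, 0, 0, 0, 0, 0, 0, 0, 0, 0, 0, 0, 0, 0, 0, 0, 0, 0, 0, 0, 0, 0, 0, 0, 0, 1, 0, 0, 0, 0, 0, 0, 1, 0, 0, 0, 0, 0, 0, 1]'

```text
t: 21.85
eef_pos: [449.5, -68.5, 195.3]
tcp_rot: [-2.919, 1.57, 0.746]
ft_force: [0.2, -0.1, -0.2]
opening: 0.78
```

Request:
jog_arm --deltas '[0, 0, 0, -0.175, 0, 0, 1, 0, 0, 0, -0.175, 0, 0, 1, 0, 0, 0, -0.175, 0, 0, 1, 0, 0, 0, -0.175, 0, 0, 1, 0, 0, 0, -0.175, 0, 0, 1, 0, 0, 0, -0.175, 0, 0, 1, 0, 0, 0, -0.175, 0, 0, 1, 0, 0, 0, -0.175, 0, 0, 1, 0, 0, 0, -0.1, 0, 0, 1, 0, 0, 0, 0, 0, 0, 1]'

```text
t: 23.1
eef_pos: [449.5, -68.5, 195.4]
tcp_rot: [1.498, 1.57, 0.428]
ft_force: [-0.1, 0.0, -0.2]
opening: 1.002
```

Request:
jog_arm --deltas '[0, 0, 0, 0, 0, 0, 0, 0, 0, 0, 0, 0, 0, 0, 0, 0, 0, 0, 0, 0, 0, 0, 0, 0, 0, 0, 0, 0, 0, 0, 0, 0, 0, 0, 0, 0, 0, 0, 0, 0, 0, 0, 0, 0, 0, 0, 0, 0, 0]'

```text
t: 23.98
eef_pos: [449.5, -68.5, 195.4]
tcp_rot: [1.455, 1.57, 0.38]
ft_force: [0.4, -0.5, -0.3]
opening: 0.519
```

```bash
python3 - <<'E'
from plan import *
show()
s,p,r,f=now()
plan((p[0],p[1],290,f),(621.8,-189.8,290,f))
E
```

```text
t 23.98 pos [449.5 -68.5 195.4] phi 28.41 tilt 0.03 q [-0.3   0.62  2.15  0.    0.37 -0.79] F [ 0.4 -0.5 -0.3] op 0.519
-47.3, 0.0, 0.0 ,  -0.000, 0.000, -0.000 , 1
-47.3, 0.0, 0.0 ,  -0.000, 0.000, -0.000 , 1
--
0.0, 23.5, 47.2 ,  0.000, 0.000, 0.000 , 1
0.0, 23.5, 47.2 ,  0.000, 0.000, 0.000 , 1
0.0, 23.5, 47.2 ,  0.000, 0.000, 0.000 , 1
0.0, 23.5, 47.2 ,  0.000, 0.000, 0.000 , 1
--
```

Request:
jog_arm --deltas '[-25, 0, 0, 0, 0, 0, 0, -40, 0, 0, 0, 0, 0, 0, -25, 0, 0, 0, 0, 0, 0, 0, 24, 47, 0, 0, 0, 0, 0, 24, 47, 0, 0, 0, 0, 0, 24, 47, 0, 0, 0, 0, 0, 18, 37, 0, 0, 0, 0, 0, 0, 0, 0, 0, 0, 0, 0, 0, 0, 0, 0, 0, 0]'

```text
t: 25.1
eef_pos: [616.6, -185.0, 286.6]
tcp_rot: [-2.488, 1.567, 2.72]
ft_force: [-0.1, 1.2, -2.3]
opening: 0.521
```

```bash
python3 - <<'E'
from plan import *
show()
plan((621.8,-189.8,241.4,28.5))
E
```

```text
t 25.1 pos [ 616.6 -185.   286.6] phi 28.43 tilt 0.23 q [-0.39  0.65  1.62  0.    0.88 -0.89] F [-0.1  1.2 -2.3] op 0.521
45.2, 2.4, 6.8 ,  -0.001, -0.003, 0.002 , 1
--
```

Request:
jog_arm --deltas '[8, 2.4, 6.8, 0, -0.003, 0.002, 0, 15, 0, 0, 0, 0, 0, 0, 12, 0, 0, 0, 0, 0, 0, 0, 0, 0, 0, 0, 0, 0, 0, 0, 0, 0, 0, 0, 0]'

```text
t: 25.72
eef_pos: [620.8, -188.6, 248.5]
tcp_rot: [-2.399, 1.568, 2.81]
ft_force: [0.5, -0.7, -1.3]
opening: 0.525
```

```bash
python3 - <<'E'
from plan import *
show()
plan((621.8,-189.8,241.4,28.5))
E
```

```text
t 25.73 pos [ 620.8 -188.6  248.5] phi 28.49 tilt 0.16 q [-0.4   0.7   1.63 -0.    0.81 -0.89] F [ 0.5 -0.7 -1.3] op 0.525
7.1, 0.3, 1.5 ,  -0.000, -0.002, 0.002 , 1
--
```

Request:
jog_arm --deltas '[5, 0.3, 1.5, 0, -0.002, 0.002, 0, 0, 0, 0, 0, 0, 0, 0, 0, 0, 0, 0, 0, 0, 0]'

```text
t: 26.1
eef_pos: [622.0, -189.9, 243.9]
tcp_rot: [0.762, 1.569, -0.312]
ft_force: [-0.3, 0.2, -1.2]
opening: 0.521
```

```bash
python3 - <<'E'
from plan import *
show()
plan((621.8,-189.8,241.4,28.5))
E
```

```text
t 26.1 pos [ 622.  -189.9  243.9] phi 28.5 tilt 0.08 q [-0.4   0.71  1.63  0.    0.8  -0.9 ] F [-0.3  0.2 -1.2] op 0.521
2.5, -0.1, -0.2 ,  -0.000, 0.001, -0.001 , 1
--
```

Request:
jog_arm --deltas '[2.4, 0, 0, 0, 0.001, -0.001, 0, 0, 0, 0, 0, 0, 0, 0, 0, 0, 0, 0, 0, 0, 1, 0, 0, 0, 0, 0, 0, 1, 0, 0, 0, 0, 0, 0, 1, -25, 0, 0, 0, 0, 0, 1, -45, 0, 0, 0, 0, 0, 1, -20, 0, 0, 0, 0, 0, 1, 0, 0, 0, 0, 0, 0, 1]'

```text
t: 27.22
eef_pos: [622.0, -189.9, 334.0]
tcp_rot: [-0.407, 1.571, -1.48]
ft_force: [0.0, -1.4, -0.5]
opening: 1.0
```

```bash
python3 - <<'E'
from plan import *
show()
plan((654.6,1.9,290,28.5))
E
```

```text
t 27.23 pos [ 622.  -189.9  334. ] phi 28.49 tilt 0.0 q [-0.4   0.6   1.57 -0.    0.98 -0.9 ] F [ 0.  -1.4 -0.5] op 1.0
11.0, 30.0, -38.2 ,  -0.000, 0.000, 0.000 , 1
11.0, 30.0, -38.2 ,  -0.000, 0.000, 0.000 , 1
11.0, 30.0, -38.2 ,  -0.000, 0.000, 0.000 , 1
11.0, 30.0, -38.2 ,  -0.000, 0.000, 0.000 , 1
--
```

Request:
jog_arm --deltas '[6, 30, -38, 0, 0, 0, 1, 10, 30, -38, 0, 0, 0, 1, 12, 30, -38, 0, 0, 0, 1, 12, 24, -30, 0, 0, 0, 1, 0, 0, 0, 0, 0, 0, 1, 0, 0, 0, 0, 0, 0, 1]'

```text
t: 27.98
eef_pos: [653.5, -4.8, 286.5]
tcp_rot: [-2.122, 1.565, 3.086]
ft_force: [-0.6, 0.3, 0.0]
opening: 0.998
```

```bash
python3 - <<'E'
from plan import *
from chk import *
chk([('mid',(622,-189.9),84,'lid')],'e')
show()
plan((654.6,1.9,196,28.5))
E
```

```text
mid top [ 616.8 -183.8] sz [60.8, 66.6] eqd 63.4 ang 77.5
mid scene [ 620.6 -190.4] sz [48.8, 49.3] eqd 49.1 ang 83.3
t 28.07 pos [653.5  -5.4 286.9] phi 28.33 tilt 0.31 q [-0.11  0.66  1.6  -0.    0.89 -0.6 ] F [ 0.7  0.1 -0.3] op 0.998
45.4, 2.4, -2.8 ,  -0.002, -0.001, 0.002 , 1
45.4, 2.3, -2.9 ,  -0.002, -0.001, 0.002 , 1
--
```

View pics/scene_e.png

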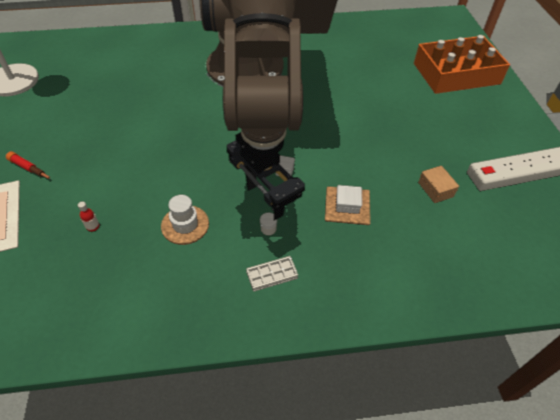

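Request:
jog_arm --deltas '[25, 4.7, -5.7, -0.004, -0.002, 0.004, 1, 30, 0, 0, 0, 0, 0, 1, 15, 0, 0, 0, 0, 0, 1, 0, 0, 0, 0, 0, 0, 1, 0, 0, 0, 0, 0, 0, 1]'

```text
t: 28.7
eef_pos: [655.3, -2.8, 217.8]
tcp_rot: [1.026, 1.567, -0.052]
ft_force: [-0.9, 1.0, -0.3]
opening: 1.0
```

```bash
python3 - <<'E'
from plan import *
show()
plan((654.6,1.9,196,28.5))
E
```

```text
t 28.7 pos [655.3  -2.8 217.8] phi 28.23 tilt 0.22 q [-0.11  0.75  1.63  0.    0.76 -0.6 ] F [-0.9  1.  -0.3] op 1.0
21.8, 1.5, -4.5 ,  -0.005, 0.002, -0.003 , 1
--
```

Request:
jog_arm --deltas '[12, 1.5, -4.5, -0.005, 0.002, -0.003, 1, 8, 0, 0, 0, 0, 0, 1, 0, 0, 0, 0, 0, 0, 1]'

```text
t: 29.08
eef_pos: [654.7, 2.2, 198.0]
tcp_rot: [1.051, 1.569, -0.021]
ft_force: [-0.6, -0.2, 0.8]
opening: 0.999
```

```bash
python3 - <<'E'
from plan import *
show()
plan((654.6,1.9,196,28.5))
E
```

```text
t 29.07 pos [654.7   2.2 198. ] phi 28.54 tilt 0.12 q [-0.1   0.78  1.64  0.    0.72 -0.6 ] F [-0.6 -0.2  0.8] op 0.999
2.0, -0.2, 0.2 ,  0.001, 0.001, -0.002 , 1
--
```

Request:
jog_arm --deltas '[2, 0, 0, 0, 0.001, -0.002, 0, 0, 0, 0, 0, 0, 0, 0, 0, 0, 0, 0, 0, 0, 0, 0, 0, 0, 0, 0, 0, 0, 0, 0, 0, 0, 0, 0, 0, 0, 0, 0, 0, 0, 0, 0, 0, 0, 0, 0, 0, 0, 0, 0, 0, 0, 0, 0, 0, 0, 0, 0, 0, 0, 0, 0, 0]'

```text
t: 30.2
eef_pos: [654.9, 2.2, 196.5]
tcp_rot: [0.749, 1.57, -0.324]
ft_force: [0.3, 1.0, -0.7]
opening: 0.4
```

Request:
jog_arm --deltas '[0, 0, 0, 0, 0, 0, 1, 0, 0, 0, 0, 0, 0, 1, 0, 0, 0, 0.175, 0, 0, 1, 0, 0, 0, 0.175, 0, 0, 1, 0, 0, 0, 0.175, 0, 0, 1, 0, 0, 0, 0.175, 0, 0, 1, 0, 0, 0, 0.175, 0, 0, 1, 0, 0, 0, 0.175, 0, 0, 1, 0, 0, 0, 0.175, 0, 0, 1, 0, 0, 0, 0.175, 0, 0, 1]'

```text
t: 31.45
eef_pos: [654.9, 2.2, 196.5]
tcp_rot: [2.221, 1.57, -0.296]
ft_force: [-0.3, -0.6, 0.3]
opening: 1.0
```

Request:
jog_arm --deltas '[0, 0, 0, 0.12, 0, 0, 0.8, 0, 0, 0, 0, 0, 0, 0.6, 0, 0, 0, 0, 0, 0, 0, 0, 0, 0, 0, 0, 0, 0, 0, 0, 0, 0, 0, 0, 0, 0, 0, 0, 0, 0, 0, 0, 0, 0, 0, 0, 0, 0, 0, 0, 0, 0, 0, 0, 0, 0, 0, 0, 0, 0, 0, 0, 0, 0, 0, 0, 0, 0, 0, 0]'

```text
t: 32.7
eef_pos: [654.9, 2.2, 196.4]
tcp_rot: [2.312, 1.57, -0.323]
ft_force: [0.4, 0.4, -1.1]
opening: 0.39
```

```bash
python3 - <<'E'
from plan import *
show()
s,p,r,f=now()
plan((p[0],p[1],335,f),(622,-189.9,335,f))
E
```

```text
t 32.7 pos [654.9   2.2 196.4] phi -60.99 tilt 0.04 q [-0.1   0.78  1.64 -0.    0.72  0.97] F [ 0.4  0.4 -1.1] op 0.39
-46.2, 0.0, -0.0 ,  0.000, -0.000, -0.000 , 1
-46.2, 0.0, -0.0 ,  0.000, -0.000, -0.000 , 1
-46.2, 0.0, -0.0 ,  0.000, -0.000, -0.000 , 1
--
0.0, 38.0, 30.5 ,  0.000, 0.000, 0.000 , 1
0.0, 38.0, 30.5 ,  0.000, 0.000, 0.000 , 1
0.0, 38.0, 30.5 ,  0.000, 0.000, 0.000 , 1
0.0, 38.0, 30.5 ,  0.000, 0.000, 0.000 , 1
--
```

Request:
jog_arm --deltas '[-25, 0, 0, 0, 0, 0, 0, -45, 0, 0, 0, 0, 0, 0, -45, 0, 0, 0, 0, 0, 0, -15, 38, 31, 0, 0, 0, 0, 0, 38, 31, 0, 0, 0, 0, 0, 38, 31, 0, 0, 0, 0, 0, 30, 24, 0, 0, 0, 0, 0, 0, 0, 0, 0, 0, 0, 0, 0, 0, 0, 0, 0, 0]'

```text
t: 33.83
eef_pos: [621.3, -184.7, 330.2]
tcp_rot: [0.633, 1.57, -2.0]
ft_force: [-0.2, -0.1, -0.3]
opening: 0.392
```

```bash
python3 - <<'E'
from plan import *
show()
plan((622,-189.9,280.4,-61))
E
```

```text
t 33.83 pos [ 621.3 -184.7  330.2] phi -60.89 tilt 0.05 q [-0.39  0.6   1.58 -0.    0.97  0.67] F [-0.2 -0.1 -0.3] op 0.392
49.9, 4.8, 1.8 ,  0.002, 0.001, -0.000 , 1
--
```

Request:
jog_arm --deltas '[10, 4.8, 1.8, 0.002, 0.001, 0, 0, 15, 0, 0, 0, 0, 0, 0, 14, 0, 0, 0, 0, 0, 0, 0, 0, 0, 0, 0, 0, 0, 0, 0, 0, 0, 0, 0, 0]'

```text
t: 34.45
eef_pos: [622.6, -187.2, 287.1]
tcp_rot: [-0.988, 1.569, 2.663]
ft_force: [0.2, -0.4, -0.0]
opening: 0.393
```

```bash
python3 - <<'E'
from plan import *
show()
plan((622,-189.9,280.4,-61))
E
```

```text
t 34.45 pos [ 622.6 -187.2  287.1] phi -60.81 tilt 0.1 q [-0.39  0.65  1.6   0.    0.89  0.67] F [ 0.2 -0.4 -0. ] op 0.393
6.7, 2.1, 1.9 ,  0.003, 0.001, 0.002 , 1
--
```

Request:
jog_arm --deltas '[4.5, 2.1, 1.9, 0.003, 0.001, 0.002, 0, 0, 0, 0, 0, 0, 0, 0, 0, 0, 0, 0, 0, 0, 0]'

```text
t: 34.83
eef_pos: [622.1, -190.2, 283.2]
tcp_rot: [2.071, 1.569, -0.565]
ft_force: [-0.2, 0.6, -1.1]
opening: 0.394
```

```bash
python3 - <<'E'
from plan import *
show()
plan((622,-189.9,280.4,-61))
E
```

```text
t 34.83 pos [ 622.1 -190.2  283.2] phi -60.99 tilt 0.12 q [-0.4   0.66  1.61 -0.    0.87  0.67] F [-0.2  0.6 -1.1] op 0.394
2.8, -0.3, -0.1 ,  0.000, -0.001, -0.002 , 1
--
```

Request:
jog_arm --deltas '[2.7, -0.3, 0, 0, -0.001, -0.002, 0, 0, 0, 0, 0, 0, 0, 0, 0, 0, 0, 0, 0, 0, 1, 0, 0, 0, 0, 0, 0, 1, 0, 0, 0, 0, 0, 0, 1, -25, 0, 0, 0, 0, 0, 1, -40, 0, 0, 0, 0, 0, 1, -15, 0, 0, 0, 0, 0, 1, 0, 0, 0, 0, 0, 0, 1]'

```text
t: 35.95
eef_pos: [621.8, -189.9, 361.7]
tcp_rot: [-1.016, 1.569, 2.632]
ft_force: [-1.0, 0.2, -0.6]
opening: 0.992
```

```bash
python3 - <<'E'
from plan import *
show()
plan((540,-50,320,-20.8),(478.2,63.8,280,-20.8))
E
```

```text
t 35.95 pos [ 621.8 -189.9  361.7] phi -60.99 tilt 0.08 q [-0.4   0.57  1.54  0.    1.03  0.67] F [-1.   0.2 -0.6] op 0.992
10.5, -40.5, 0.9 ,  -0.175, 0.000, 0.000 , 1
10.5, -40.0, -6.2 ,  -0.175, 0.000, 0.000 , 1
10.4, -38.4, -13.1 ,  -0.175, 0.000, 0.000 , 1
10.4, -35.5, -19.5 ,  -0.175, 0.000, 0.000 , 1
--
13.3, -32.7, -28.1 ,  0.000, 0.000, 0.000 , 1
13.3, -32.7, -28.1 ,  0.000, 0.000, 0.000 , 1
13.3, -32.7, -28.1 ,  0.000, 0.000, 0.000 , 1
--
```

Request:
jog_arm --deltas '[5, -40, 1, -0.175, 0, 0, 1, 8, -40, -6, -0.175, 0, 0, 1, 12, -38, -13, -0.175, 0, 0, 1, 12, -36, -20, -0.175, 0, 0, 1, 14, -33, -28, 0, 0, 0, 1, 14, -33, -28, 0, 0, 0, 1, 14, -25, -22, 0, 0, 0, 1, 0, 0, 0, 0, 0, 0, 1, 0, 0, 0, 0, 0, 0, 1]'

```text
t: 37.08
eef_pos: [472.4, 59.9, 270.9]
tcp_rot: [-1.378, 1.555, 2.993]
ft_force: [-0.2, 0.1, -0.4]
opening: 1.0
```

```bash
python3 - <<'E'
from plan import *
from chk import *
chk([('narrow',(622,-189.9),124,'lid')],'f')
show()
plan((478.2,63.8,195,-20.8))
E
```

```text
narrow top [ 609.6 -177.9] sz [58.0, 68.2] eqd 62.3 ang 24.8
narrow scene [ 620.7 -190.7] sz [37.6, 36.5] eqd 37.0 ang 1.4
t 37.17 pos [472.5  59.5 271.1] phi -19.64 tilt 0.86 q [-0.01  0.49  2.05  0.    0.62  0.33] F [-0.3 -0.4  0.1] op 1.001
38.0, 2.5, -3.1 ,  0.010, 0.001, 0.007 , 1
38.0, 2.2, -3.1 ,  0.010, 0.001, 0.007 , 1
--
```

View pics/scene_f.png

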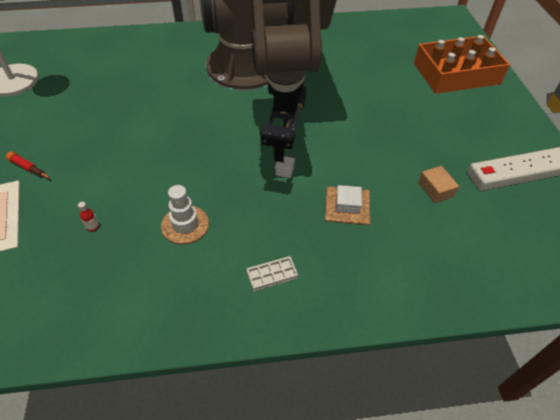

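Request:
jog_arm --deltas '[15, 4.7, -6.2, 0.02, 0.002, 0.014, 1, 25, 0, 0, 0, 0, 0, 1, 12, 0, 0, 0, 0, 0, 1, 0, 0, 0, 0, 0, 0, 1, 0, 0, 0, 0, 0, 0, 1]'

```text
t: 37.8
eef_pos: [480.9, 61.0, 219.1]
tcp_rot: [1.702, 1.567, -0.237]
ft_force: [0.5, 0.4, -0.2]
opening: 1.001
```

```bash
python3 - <<'E'
from plan import *
show()
plan((478.2,63.8,195,-20.8))
E
```

```text
t 37.8 pos [480.9  61.  219.1] phi -21.08 tilt 0.21 q [-0.01  0.59  2.07 -0.    0.48  0.36] F [ 0.5  0.4 -0.2] op 1.001
24.0, -3.6, -1.6 ,  -0.005, -0.000, -0.004 , 1
--
```

Request:
jog_arm --deltas '[14, -3.6, -1.6, -0.005, 0, -0.004, 1, 9, 0, 0, 0, 0, 0, 1, 0, 0, 0, 0, 0, 0, 1]'

```text
t: 38.17
eef_pos: [478.1, 64.0, 195.4]
tcp_rot: [2.443, 1.569, 0.51]
ft_force: [-0.7, -0.6, 0.7]
opening: 1.0
```

```bash
python3 - <<'E'
from plan import *
show()
plan((478.2,63.8,195,-20.8))
E
```

```text
t 38.17 pos [478.1  64.  195.4] phi -20.77 tilt 0.08 q [-0.    0.63  2.08  0.    0.42  0.36] F [-0.7 -0.6  0.7] op 1.0
0.4, 0.2, 0.1 ,  0.001, -0.001, -0.001 , 1
--
```

Request:
jog_arm --deltas '[0, 0, 0, 0, 0, 0, 0, 0, 0, 0, 0, 0, 0, 0, 0, 0, 0, 0, 0, 0, 0, 0, 0, 0, 0, 0, 0, 0, 0, 0, 0, 0, 0, 0, 0, 0, 0, 0, 0, 0, 0, 0, 0, 0, 0, 0, 0, 0, 0, 0, 0, 0, 0, 0, 0, 0]'

```text
t: 39.17
eef_pos: [478.3, 64.0, 195.9]
tcp_rot: [2.238, 1.569, 0.305]
ft_force: [0.4, 0.1, -0.2]
opening: 0.44
```

Request:
jog_arm --deltas '[0, 0, 0, 0, 0, 0, 1, 0, 0, 0, 0, 0, 0, 1, 0, 0, 0, -0.175, 0, 0, 1, 0, 0, 0, -0.175, 0, 0, 1, 0, 0, 0, -0.175, 0, 0, 1, 0, 0, 0, -0.175, 0, 0, 1, 0, 0, 0, -0.175, 0, 0, 1, 0, 0, 0, -0.175, 0, 0, 1, 0, 0, 0, -0.175, 0, 0, 1, 0, 0, 0, -0.175, 0, 0, 1]'

```text
t: 40.42
eef_pos: [478.3, 64.0, 195.9]
tcp_rot: [0.791, 1.569, 0.302]
ft_force: [-0.1, 0.9, -0.2]
opening: 0.999
```

```bash
python3 - <<'E'
from plan import *
show()
plan((478.2,63.9,195,69.2))
E
```

```text
t 40.42 pos [478.3  64.  195.9] phi 62.01 tilt 0.13 q [-0.    0.63  2.08  0.    0.42 -1.09] F [-0.1  0.9 -0.2] op 0.999
0.9, -0.1, -0.0 ,  -0.125, 0.002, -0.001 , 1
--
```

Request:
jog_arm --deltas '[0.5, 0, 0, -0.11, 0.002, -0.001, 1, 0, 0, 0, 0, 0, 0, 1, 0, 0, 0, 0, 0, 0, 1]'

```text
t: 40.8
eef_pos: [478.3, 64.0, 195.4]
tcp_rot: [2.105, 1.57, 1.728]
ft_force: [-0.5, -0.7, 0.1]
opening: 1.002
```

```bash
python3 - <<'E'
from plan import *
show()
plan((478.2,63.9,195,69.2))
E
```

```text
t 40.8 pos [478.3  64.  195.4] phi 68.41 tilt 0.03 q [-0.    0.63  2.08  0.    0.43 -1.2 ] F [-0.5 -0.7  0.1] op 1.002
0.4, -0.1, -0.0 ,  -0.014, -0.000, -0.001 , 1
--
```

Request:
jog_arm --deltas '[0, 0, 0, -0.014, 0, -0.001, 0.9, 0, 0, 0, 0, 0, 0, 0.6, 0, 0, 0, 0, 0, 0, 0, 0, 0, 0, 0, 0, 0, 0, 0, 0, 0, 0, 0, 0, 0, 0, 0, 0, 0, 0, 0, 0, 0, 0, 0, 0, 0, 0, 0, 0, 0, 0, 0, 0, 0, 0, 0, 0, 0, 0, 0, 0, 0, 0, 0, 0, 0, 0, 0, 0]'

```text
t: 42.05
eef_pos: [478.3, 64.0, 195.5]
tcp_rot: [-1.799, 1.57, -2.164]
ft_force: [0.5, -0.2, -0.2]
opening: 0.439
```

```bash
python3 - <<'E'
from plan import *
show()
plan((478.2,64,285,69.2),(608.8,199.1,285,76.76))
E
```

```text
t 42.05 pos [478.3  64.  195.5] phi 69.07 tilt 0.03 q [-0.    0.63  2.08 -0.    0.43 -1.21] F [ 0.5 -0.2 -0.2] op 0.439
-44.8, -0.1, -0.0 ,  -0.001, -0.000, 0.000 , 1
-44.8, -0.0, -0.0 ,  -0.001, -0.000, 0.000 , 1
--
0.0, 43.2, 18.5 ,  -0.033, 0.000, 0.000 , 1
0.0, 42.5, 19.9 ,  -0.033, 0.000, 0.000 , 1
0.0, 41.9, 21.3 ,  -0.033, 0.000, 0.000 , 1
0.0, 41.1, 22.7 ,  -0.033, 0.000, 0.000 , 1
--
```

Request:
jog_arm --deltas '[-25, 0, 0, 0, 0, 0, 0, -40, 0, 0, 0, 0, 0, 0, -25, 0, 0, 0, 0, 0, 0, 0, 43, 18, -0.033, 0, 0, 0, 0, 43, 20, -0.033, 0, 0, 0, 0, 42, 21, -0.033, 0, 0, 0, 0, 32, 17, -0.03, 0, 0, 0, 0, 0, 0, 0, 0, 0, 0, 0, 0, 0, 0, 0, 0, 0]'

```text
t: 43.18
eef_pos: [603.0, 195.6, 287.3]
tcp_rot: [-2.729, 1.568, -2.963]
ft_force: [0.9, -1.0, -0.0]
opening: 0.44
```

```bash
python3 - <<'E'
from plan import *
show()
plan((608.8,199.1,239.5,76.76))
E
```

```text
t 43.17 pos [603.  195.6 287.3] phi 76.61 tilt 0.19 q [ 0.21  0.63  1.65  0.    0.86 -1.13] F [ 0.9 -1.  -0. ] op 0.44
47.8, 4.8, 5.0 ,  -0.003, -0.003, 0.001 , 1
--
```

Request:
jog_arm --deltas '[10, 4.8, 5, -0.003, -0.003, 0.001, 0, 15, 0, 0, 0, 0, 0, 0, 12, 0, 0, 0, 0, 0, 0, 0, 0, 0, 0, 0, 0, 0, 0, 0, 0, 0, 0, 0, 0]'

```text
t: 43.8
eef_pos: [608.3, 197.3, 247.0]
tcp_rot: [-2.52, 1.568, -2.753]
ft_force: [-0.4, 0.6, -0.9]
opening: 0.443
```

```bash
python3 - <<'E'
from plan import *
show()
plan((608.8,199.1,239.5,76.76))
E
```

```text
t 43.8 pos [608.3 197.3 247. ] phi 76.64 tilt 0.13 q [ 0.21  0.69  1.66 -0.    0.79 -1.13] F [-0.4  0.6 -0.9] op 0.443
7.5, 1.9, 0.1 ,  -0.002, -0.002, 0.001 , 1
--
```

Request:
jog_arm --deltas '[5, 1.9, 0, -0.002, -0.002, 0.001, 0, 0, 0, 0, 0, 0, 0, 0, 0, 0, 0, 0, 0, 0, 0]'

```text
t: 44.18
eef_pos: [608.9, 199.4, 242.4]
tcp_rot: [0.183, 1.569, -0.048]
ft_force: [0.2, 0.8, -0.4]
opening: 0.438
```

```bash
python3 - <<'E'
from plan import *
show()
plan((608.8,199.1,239.5,76.76))
E
```

```text
t 44.17 pos [608.9 199.4 242.4] phi 76.77 tilt 0.08 q [ 0.21  0.7   1.66 -0.    0.78 -1.13] F [ 0.2  0.8 -0.4] op 0.438
2.9, -0.3, 0.0 ,  0.000, 0.001, -0.000 , 1
--
```

Place, release, lift, and withdraw to a spot clear of both views.

Request:
jog_arm --deltas '[2.8, -0.3, 0, 0, 0.001, 0, 0, 0, 0, 0, 0, 0, 0, 0, 0, 0, 0, 0, 0, 0, 1, 0, 0, 0, 0, 0, 0, 1, 0, 0, 0, 0, 0, 0, 1, -25, 0, 0, 0, 0, 0, 1, -40, 0, 0, 0, 0, 0, 1, -30, 0, 0, 0, 0, 0, 1, 0, 0, 0, 0, 0, 0, 1]'

```text
t: 45.3
eef_pos: [608.8, 199.0, 337.1]
tcp_rot: [2.201, 1.571, 1.97]
ft_force: [0.3, -0.2, -0.8]
opening: 0.996
```

```bash
python3 - <<'E'
from plan import *
show()
plan((450,20,360,76.8))
E
```

```text
t 45.3 pos [608.8 199.  337.1] phi 76.76 tilt 0.01 q [ 0.21  0.58  1.59  0.    0.97 -1.13] F [ 0.3 -0.2 -0.8] op 0.996
-4.6, -42.1, -22.7 ,  -0.000, -0.000, -0.000 , 1
-4.6, -42.1, -22.7 ,  -0.000, -0.000, -0.000 , 1
-4.6, -42.1, -22.7 ,  -0.000, -0.000, -0.000 , 1
-4.6, -42.1, -22.7 ,  -0.000, -0.000, -0.000 , 1
-4.6, -42.1, -22.7 ,  -0.000, -0.000, -0.000 , 1
--
```

Request:
jog_arm --deltas '[-5, -42, -23, 0, 0, 0, 1, -5, -42, -23, 0, 0, 0, 1, -5, -42, -23, 0, 0, 0, 1, -5, -42, -23, 0, 0, 0, 1, -5, -40, -20, 0, 0, 0, 1, 0, 0, 0, 0, 0, 0, 1, 0, 0, 0, 0, 0, 0, 1]'

```text
t: 46.18
eef_pos: [446.5, 17.8, 356.5]
tcp_rot: [-2.926, 1.564, 3.126]
ft_force: [-0.3, 0.6, -0.1]
opening: 0.998
```

```bash
python3 - <<'E'
from plan import *
from chk import *
chk([('tinS',(608.8,199.1),80,'lid'),('narrow',(622,-189.9),124,'lid')],'g')
show()
a=cv2.imread('pics/top_g.png');b=cv2.imread('pics/scene_g.png')
def z(im,x,y,w,h,s=6): return cv2.resize(im[y:y+h,x:x+w],None,fx=s,fy=s,interpolation=cv2.INTER_NEAREST)
cv2.imwrite('pics/z5.png',np.vstack([np.hstack([z(a,156,186,64,49),z(b,318,170,64,49)]),np.hstack([z(a,330,186,64,49),z(b,152,182,64,49)])]))
E
```

```text
tinS top [602.6 192.3] sz [57.9, 56.6] eqd 63.1 ang 77.1
narrow top [ 609.6 -177.9] sz [57.8, 68.1] eqd 62.2 ang 25.0
tinS scene [624.  190.8] sz [54.3, 80.1] eqd 59.3 ang 77.3
narrow scene [ 620.7 -190.7] sz [37.5, 36.5] eqd 36.9 ang 1.1
t 46.27 pos [446.6  18.2 356.5] phi 76.85 tilt 0.43 q [-0.11  0.31  2.03 -0.    0.81 -1.45] F [ 0.1 -0.  -0.1] op 0.996
```

View pics/z5.png

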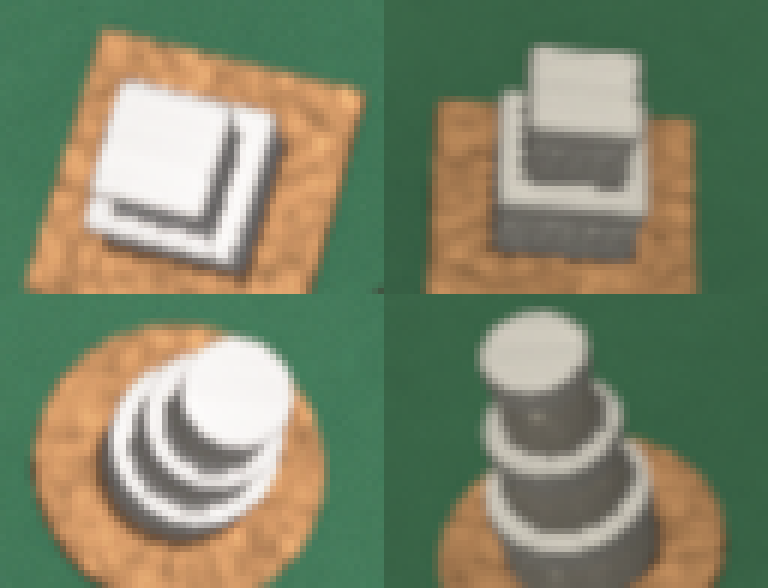

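View pics/top_g.png

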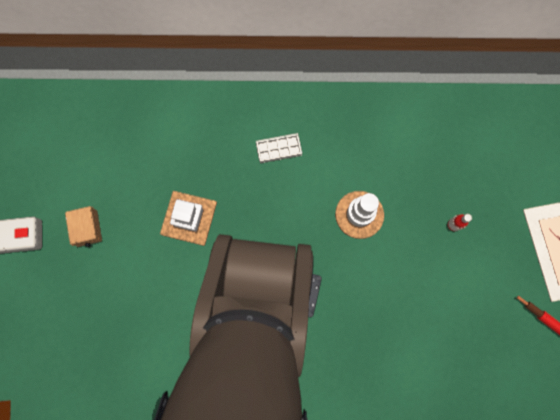

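```bash
python3 - <<'E'
from plan import *
from chk import *
from cell import eyes
c=eyes.read_camera('scene')
px=np.array([[342.6,177.4],[361.1,178.7],[360.7,193],[342.1,191.2]])-.0
print(cast(c,px,80).mean(0).round(1), 'tinL scene was 608.6 198.1')
t=eyes.read_camera('top')
g=lambda a:np.array(a)/6+[156,186]
pt=g([[122,80],[232,104],[210,218],[97,192]])
print(cast(t,pt,80).mean(0).round(1),'tinL top was 609.9 198.9')
q=np.load('pics/top0.npy').astype(int)
n=t['image'].astype(int)
for nm,(x,y,w,h) in dict(cups=(250,130,60,36),bottle=(440,205,40,35),psu=(60,200,45,52)).items():
    print(nm,np.abs(q-n)[y:y+h,x:x+w].mean().round(2),np.abs(q-n)[y:y+h,x:x+w].max())
E
```

```text
[609.2 199.1] tinL scene was 608.6 198.1
[609.3 196.2] tinL top was 609.9 198.9
cups 7.65 16
bottle 5.78 15
psu 6.78 15
```

```bash
python3 - <<'E'
from plan import *
from chk import *
from cell import eyes
out=[]
for cn,x0,y0 in(('top',165,190),('scene',325,170)):
    c=eyes.read_camera(cn); s=9
    im=cv2.resize(np.ascontiguousarray(c['image'][y0:y0+42,x0:x0+42,::-1]),None,fx=s,fy=s,interpolation=cv2.INTER_CUBIC)
    a=np.radians(-13.24); Rz=np.array([[np.cos(a),-np.sin(a)],[np.sin(a),np.cos(a)]])
    # camera-specific bias from large lid
    b=dict(top=(1.1,-.2),scene=(-.2,-1.0))[cn]
    for h,z,col in((21,80,(0,0,255)),(29,44,(255,0,0))):
        k=np.array([[-h,-h],[h,-h],[h,h],[-h,h]])@Rz.T+[608.8+b[0],199.1+b[1]]
        p=proj(c,np.c_[k,[z]*4]); p=(p-[x0,y0]+.5)*s
        cv2.polylines(im,[p.round().astype(int)],True,col,1)
    out.append(im)
cv2.imwrite('pics/z6.png',np.hstack(out))
E
```

```text
(no output)
```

View pics/z6.png

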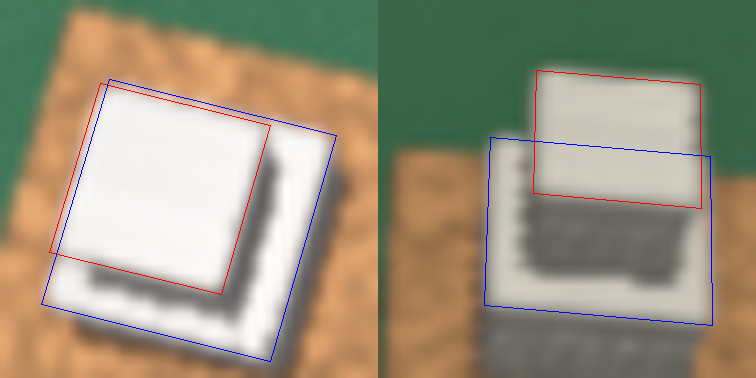

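```bash
python3 - <<'E'
from cell import env
env.job_done(); print(env.state()['t'])
E
```

```text
the job is handed in; nothing more can be done
the job is handed in; nothing more can be done
```

I stacked the three jars (wide, middle, narrow) on the round coaster and the two tins (large, small) on the square coaster. I released everything, moved the arm clear and handed the job in at about 47 s. It reports no verdict, so success rests on the checks below.

- **Jars:** the scene camera put all three lids within about 0.5 mm of each other and of the coaster centre. The top camera put the wide jar about 1 mm off in x. It could not check the upper two jars separately because their lids overlap in that view.
- **Tins:** the large tin sits within about 1 mm of the coaster centre, and its sides are lined up to about 0.5°. The small tin's expected outline matched both pictures to about half a pixel (roughly 1 mm).
- **Disagreements:** the two cameras differ by 1–3 mm in absolute position, within the stated calibration, so I averaged them. A rough hand reading of the small tin's corners in the top view came out 2–3 mm off in y; I put that down to misread edges, and the outline check did not show that offset.
- **Bystanders:** the bottle, power supply and tray show no visible change from the first top-camera picture. In the readings I took, measured forces stayed under about 3 N.

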